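# Slide the specimen tray over the gap and seat it in the dock

## Task

Slide the blue specimen tray off its loading stand, straight across the gap and into the receiving dock, keeping it down on the surfaces and level so that it neither sags into the gap nor is lifted over it. Then push it on past the side rollers until it is fully home against the red stop, pressing gently (never more than 25 N on the stop), and let go so that it stays seated. The three specimens stay lying in their cells, and the vial and the loupe beside the dock stay where they are.

Things in the scene. Friction and masses are not known exactly. Their poses are not given: they have to be found in the camera images.
- tray: Loose blue tray, 120 mm long (x) by 120 mm wide (y), 0.36 to 0.56 kg; origin at the centre of its underside, +x to its nose, z up. Floor 5 mm thick; side and front walls reach 16 mm above the underside. Three walled cells at the front (x = 15 to 56 mm) hold the specimens. Open at the rear, where a black handle stands.
- tray_nose (a point): Middle of the tray's upright front wall face, 60 mm ahead of the tray's origin and 8 mm above its underside; the lower edge of the nose is rounded
- tray_grip (a point): Middle of the tray's upright black handle block, 52 mm behind the tray's origin and 32 mm above its underside. Block: 12 mm thick along x, 40 mm wide along y, from 5 to 45 mm above the underside. 58 mm of free floor ahead of it for a finger, nothing behind it. Axes as the tray's.
- stand: Fixed grey loading stand, flat aluminium top 40 mm above the worktop, 145 mm long by 156 mm wide, no fences; origin on the worktop under the middle of its gap edge; +x points across the gap to the dock, so the top runs from x = -145 mm to 0. The tray starts on it, nose to the gap, 5 to 13 mm short of the edge and a little askew.
- dock: Fixed white dock, 205 mm long by 156 mm wide, top 40 mm above the worktop, level with the stand's; origin on the worktop under the middle of its gap edge; +x is the direction of travel, z up. The gap is 72 to 82 mm, over half the tray's length: an unheld tray tips into it. 
- dock_mouth (a point): Middle of the dock's gap edge at top height (40 mm above the dock's origin). From here the first 12 mm is a ramp that rises 6 mm up to the top. Aluminium side fences, 14 mm high, leave a lane 126 mm wide along the dock's x axis, with a flared mouth.
- dock_rollers (a point): Point on the dock's top midway between two white sprung rollers, 100 mm in from its gap edge. Each stands 5 mm into the lane and squeezes the passing tray with about 4 N, which gives a few newtons of drag, up to about 10 N as the nose corners enter.
- stop: The dock's red stop bar (64 mm wide) with its two grey clamp blocks. The origin is a fixed point on the dock's top, 145 mm in from its gap edge: middle of the range in which the bar may be set. The bar's face stands 10 mm before to 10 mm behind this point, fixed hard; the setting is not reported and has to be felt (or seen).
- seat_pin (a joint): Brass feeler pin in the middle of the red stop bar, on a very light spring (under 1 N); it stands 5 mm proud of the bar's face. Metres pressed in: 0 = untouched, 0.005 = flush, the tray's front wall is against the bar.
- vial_1: Small glass vial with a black cap, 23 mm across, 48 mm high, standing loose on the worktop on the near side of the dock; bystander; origin under its centre
- loupe: Black loupe, 35 mm across, 31 mm high, standing loose on the worktop on the far side of the dock; bystander; origin under its centre
- specimen_1: Loose round polished specimen mount, black resin, 31 mm across, 19 mm high, lying in one of the three walled cells at the front of the tray; origin at the centre of its underside
- specimen_2: Loose round polished specimen mount, red resin, 32 mm across, 16 mm high, lying in one of the three walled cells at the front of the tray; origin at the centre of its underside
- specimen_4: Loose round polished specimen mount, green resin, 32 mm across, 17 mm high, lying in one of the three walled cells at the front of the tray; origin at the centre of its underside

How it is judged:
On the way, in this order (a step that is already met when the one before it is completed fails the run):
1. the tray bridges the gap: its nose is on the dock, the tray level (x of tray in the frame of dock above -0.042 m and angle between tray's own z axis and vertical below 0.06 rad), for 0.1 s.
2. the tray is pressed home: the pin in the stop bar is pushed in to within 1.5 mm of flush (value of joint seat_pin above 0.0035 m), for 0.2 s.
At the end, for the whole second after the job is handed in: The tray rests flat on the dock between the fences (within 3 mm of its top, 0.03 rad of level, 0.06 rad of straight), its front wall within 1.5 mm of the stop bar (feeler pin in by more than 3.5 mm), at rest and released, with all three specimens lying flat in the cells at its front (value of joint seat_pin above 0.0035 m and angle between tray's own z axis and vertical below 0.03 rad and angle between the x axis of tray and the x axis of dock, either way round below 0.06 rad and z of tray in the frame of dock between 0.037 and 0.043 m and linear speed of tray below 0.01 m/s and x of specimen_1 in the frame of tray between 0.018 and 0.054 m and angle between each of specimen_1, specimen_2, specimen_4's own z axis and vertical below 0.15 rad and z of each of specimen_1, specimen_2, specimen_4 in the frame of tray below 0.012 m and y of specimen_1 in the frame of tray between -0.056 and 0.056 m and x of specimen_2 in the frame of tray between 0.018 and 0.054 m and y of specimen_2 in the frame of tray between -0.056 and 0.056 m and x of specimen_4 in the frame of tray between 0.018 and 0.054 m and y of specimen_4 in the frame of tray between -0.056 and 0.056 m); the robot touches nothing.
It fails at once if the tray sags or tips: more than 0.07 rad (4 degrees) from level (angle between tray's own z axis and vertical above 0.07 rad).
It fails at once if the middle of the tray is lifted more than 6 mm above the dock's top level (z of tray in the frame of dock above 0.046 m).
It fails at once if the middle of the tray sinks more than 5 mm below the top level (z of tray in the frame of dock below 0.035 m).
It fails at once if the tray presses on the stop with more than 25 N (contact force between tray and stop above 25 N).
It fails at once if vial or loupe moved by more than 15 mm (distance of any of vial_1, loupe from where it was at the start of the episode above 0.015 m).
It also fails if it takes over 42 s, if anything falls off the work surface, if the arm or the gripper's body presses on something with over 40 N, if the wrist force passes 120 N, or if a joint passes its speed limit or range.

## Robot

A 7-joint arm with a two-finger parallel gripper is mounted at the origin on a cart in front of the work surface, level with it; the furniture and walls round the work are solid. World frame = base frame: x ahead of the robot, y to its left, z up, the work surface at z = 0. Lengths are in m, angles in rad, forces in N, time in s.
With the tool pointing down it reaches from about 0.425 to 0.95 m from the base axis. Payload 4.7 kg.
Tool frame: the origin (TCP) lies at the very end of the fingers, on their centre line; the grasp point (between the pads) lies robot.grip_depth behind it (robot.grip_depth is the distance from the TCP to the grasp point, in m); z points along the fingers, y is the line along which they close (so a half turn about z gives the same grasp; the last joint's range is limited). The gripper opens to 87 mm and grips with 3 to 60 N. Pads are 19 mm wide; open, the fingers measure 117 mm over their backs; the gripper's body (75 mm by 190 mm) begins 51 mm behind the grasp point.
Start: joints at [1.247, 0.469, -0.049, 1.532, 0.024, 1.141, -0.082], TCP at [0.196, -0.646, 0.223] pointing down, gripper open.
Joint ranges: [-2.59, 2.59], [-0.33, 1.99], [-1.39, 1.29], [0.1, 2.45], [-1.04, 4.18], [0.21, 1.99], [-2.66, 2.66]. Speed limits (rad/s): [2.57, 2.57, 3.14, 3.14, 3.14, 3.14, 3.14].

## Interface

Orientations are given as a unit quaternion [x, y, z, w].
In Python, from workcell import readout, cams, job, robot gives the robot as it stands.
- The arm moves only by the shell command python3 -m handwheel 'ROWS'. ROWS is JSON, a list that holds one entry, the list of rows, each a list of 7 numbers: the opening, from -1 (shut) to 1 (fully open), then the shift along the tool's x, y, z in m, then the turn, a rotation vector about the tool's x, y, z in rad. In form: [[[claw, x, y, z, wx, wy, wz], ...]]. A call has 1 to 10 rows; each row shifts and turns the commanded pose from where the row before left it, along the tool's axes as they then stand; what a row does not reach is not made up. A row lasts 1/8 s, in which the tool goes at most 62.5 mm and 10.7 degrees, less where a joint would pass 70% of its speed; a pose out of reach is approached as far as the arm can. A call is refused whole if a number of a shift passes 0.0625 or a number of a turn 0.188, either way. A call with a gripper value outside its range is refused whole. The fingers move at their own pace and stop on an object; the grip force is fixed at half the most. Time passes only in rows, so rows that do not move let the fingers close. It gives the time, the measured TCP pose, the force, the opening and the grip force at its end, in the units of the state.
- readout.observe(): the state, without advancing time (a new reading comes with each control period).
- cams.read_camera(name): name is "side" or "top"; returns a dict with "frame" (420x560x3 uint8, red, green, blue), "z_map" (420x560 float32, m along the optical axis (not along the pixel's ray), 0 where there is no reading), "vfov" (degrees; the focal length in pixels is half the picture's height over the tangent of half this angle, whatever the lens; pixels are square), "cx", "cy" (the principal point, pixels), "R" (3x3) and "t" (3): a world point X has camera coordinates R X + t. Camera axes: x right, y down, z forward; pixel columns grow to the right and rows downward; lengths in m; the calibration is good to about 2 mm. A picture is of the moment at which its call begins.
- job.sign_off(): hands the job in; it is judged then, once.
The state is a dict: "t": time; "joints": joint angles; "qvel": joint speeds; "joint_efforts": joint torques, N m; "ee_pos": TCP position; "orientation": TCP orientation; "contact_force": force on the tool from outside, world axes, zero at the start; "wrist_torque": the same for the moment, N m; "grip_width": opening from 0.0 (shut) to 1.0 (fully open); "grip_force": force on a finger pad.
Only numpy, scipy, OpenCV 4.12 (cv2) and the standard library are available. Lean on these libraries where they do the work, as an engineer would, in place of code of your own. Each camera call takes 0.05 s, during which the arm holds its last target. There are 200 camera calls.

## Working session

There is one attempt and no reset: what is moved stays moved. The work goes in short steps, Python scripts to look and compute and a shell command to move; the robot and the scene stay as the last step left them, time stands still between calls to the robot, and variables do not carry over. Pictures are saved under pics/ and viewed, at most 10 in all, crops included, and the job is handed in when it is done.

```bash
mkdir -p pics; ls; python3 - <<'E'
from workcell import readout,cams,robot
import cv2,numpy as np
print(readout.observe()); print(robot.grip_depth)
for n in("top","side"):
    c=cams.read_camera(n); cv2.imwrite(f"pics/{n}0.png",c["frame"][:,:,::-1]); np.savez(f"{n}0.npz",**c)
    print(n,c["vfov"],c["cx"],c["cy"],c["R"],c["t"])
E
```

```text
pics
{'t': 0.0, 'joints': array([ 1.24708534,  0.46942843, -0.04858294,  1.53372034,  0.02408678,
        1.14095355, -0.08228255]), 'qvel': array([-0.00010191,  0.00053462,  0.00181695,  0.00032797, -0.0012182 ,
        0.00065572, -0.00012451]), 'joint_efforts': array([ 6.40375274e-04, -5.07983494e+01, -8.06339085e-02, -2.36158615e+01,
       -6.14742399e-02,  3.76878516e-02,  1.57633217e-04]), 'ee_pos': array([ 0.19595916, -0.64530104,  0.22149696]), 'orientation': array([ 9.89152554e-01,  1.46888729e-01, -1.72597137e-04, -9.46715601e-04]), 'contact_force': array([ 0.78079049, -0.47803994, -0.59328646]), 'wrist_torque': array([-0.04541751, -0.02244295,  0.00104997]), 'grip_force': 0.0, 'grip_width': 0.9986180487065625}
0.0187
top 42.34251723307306 281.5892697802718 210.88651112808708 [[ 0.0018175  -0.99999402  0.00294149]
 [-0.97900102 -0.00237894 -0.20384148]
 [ 0.20384726 -0.00250924 -0.97899949]] [0.05373017 0.54279917 0.80124762]
side 43.10594391431225 276.0666674485931 217.34466252470224 [[-0.99570544 -0.09063762 -0.01885462]
 [-0.01653206  0.37446951 -0.92709184]
 [ 0.09108988 -0.92279868 -0.37435976]] [0.5236456  0.05125813 0.91478757]
```

View pics/top0.png

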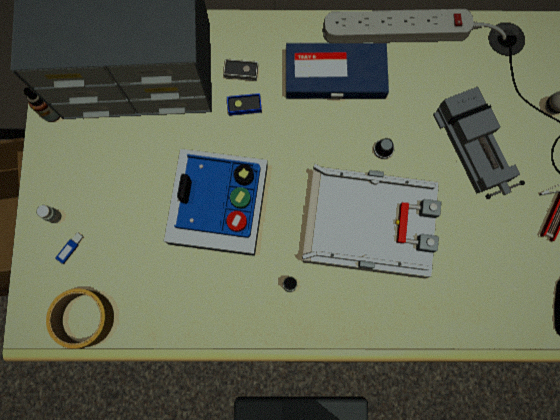

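View pics/side0.png

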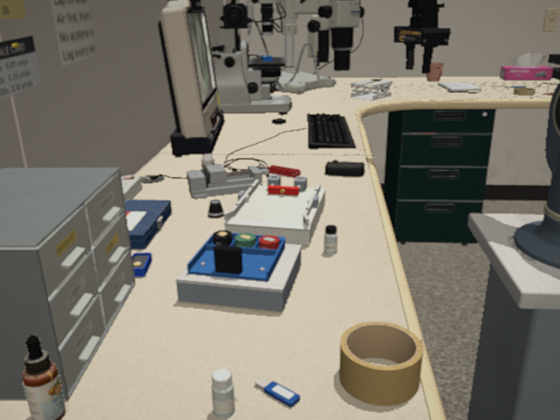

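Top view: tray on the stand (about 165–265, 150–253), handle at (184,188), dock at right (305–438, 165–275), bar at (402,222), vial at (289,284), loupe at (384,148). Travel is roughly along -y in the world.

```bash
cat > h.py <<'E'
import numpy as np,cv2
from workcell import cams
def grab(n):
    c=cams.read_camera(n); return c
def cloud(c):
    f=c["frame"].shape[0]/2/np.tan(np.radians(c["vfov"])/2); z=c["z_map"].astype(float)
    v,u=np.mgrid[:z.shape[0],:z.shape[1]]
    P=np.stack([(u-c["cx"])/f*z,(v-c["cy"])/f*z,z],-1)-c["t"]
    W=P@c["R"]; W[z==0]=np.nan; return W
def rect(W,m,name):
    m=cv2.morphologyEx(m.astype(np.uint8),cv2.MORPH_OPEN,np.ones((2,2)))>0
    p=W[m][:,:2].astype(np.float32)*1000; r=cv2.minAreaRect(p)
    print(name,m.sum(),"c",np.round(r[0],1),"size",np.round(r[1],1),"ang",round(r[2],2),"z",np.round(np.percentile(W[m][:,2],[5,50,95]),4)); return r
def box(c,u0,v0,u1,v1):
    b=np.zeros(c["z_map"].shape,bool); b[v0:v1,u0:u1]=1; return b
E
python3 - <<'E'
from h import *
c=dict(np.load("top0.npz")); W=cloud(c); z=W[...,2]; hsv=cv2.cvtColor(c["frame"],cv2.COLOR_RGB2HSV)
H,S,V=[hsv[...,i].astype(int) for i in range(3)]
st=box(c,155,140,280,262); dk=box(c,292,155,450,285)
rect(W,st&(z>.03)&(z<.05),"stand z40")
rect(W,st&(z>.03),"stand all")
blue=(H>95)&(H<125)&(S>140)&(V>60)
rect(W,st&blue&(z>.035),"tray blue")
rect(W,st&blue&(z>.051),"tray walls")
rect(W,st&(z>.072)&box(c,160,160,205,215),"handle")
rect(W,dk&(z>.03)&(z<.046),"dock top")
rect(W,dk&(z>.03)&(z<.06),"dock all")
rect(W,dk&(z>.047)&box(c,300,155,440,195),"fence far")
rect(W,dk&(z>.047)&box(c,300,250,440,285),"fence near")
red=((H<8)|(H>172))&(S>140)&(V>90)
rect(W,box(c,380,190,430,255)&red&(z>.045),"bar")
rect(W,box(c,275,270,300,295)&(z>.02),"vial")
rect(W,box(c,368,135,400,162)&(z>.015),"loupe")
for n,(a,b) in dict(sp1=(243,174),sp4=(240,197),sp2=(236,221)).items():
    print(n,np.nanmedian(W[b-3:b+4,a-3:a+4].reshape(-1,3),0).round(4))
s=cv2.resize(c["frame"][140:290,150:450],None,fx=2.6,fy=2.6,interpolation=cv2.INTER_CUBIC); cv2.imwrite("pics/crop0.png",s[:,:,::-1])
E
```

```text
stand z40 6163 c [567.5 163.3] size [148.3 163.7] ang 81.48 z [nan nan nan]
stand all 8528 c [570.3 163.2] size [148.3 168.9] ang 81.66 z [nan nan nan]
tray blue 3928 c [567.  155.7] size [116.3 117.8] ang 81.04 z [nan nan nan]
tray walls 703 c [568.  155.4] size [118.7 118.5] ang 82.15 z [nan nan nan]
handle 239 c [579.1 206.5] size [10.3 46.7] ang 81.67 z [nan nan nan]
dock top 9747 c [456.5 -73.9] size [ 36.3 206.2] ang 162.06 z [nan nan nan]
dock all 11611 c [nan nan] size [nan  0.] ang nan z [nan nan nan]
fence far 703 c [608.9 -96.8] size [199.1  29.4] ang 82.63 z [nan nan nan]
fence near 685 c [nan nan] size [0. 0.] ang 0.0 z [nan nan nan]
bar 285 c [ 523.9 -139.3] size [15.6 61.2] ang 82.9 z [nan nan nan]
vial 173 c [429.3  40.1] size [21.7 19.9] ang 89.85 z [nan nan nan]
loupe 243 c [ 660.7 -123.8] size [23.7 34.9] ang 13.97 z [0.0115 0.0292 0.0336]
sp1 [0.6002 0.116  0.0658]
sp4 [0.5633 0.1204 0.064 ]
sp2 [0.5248 0.126  0.0631]
```

View pics/crop0.png

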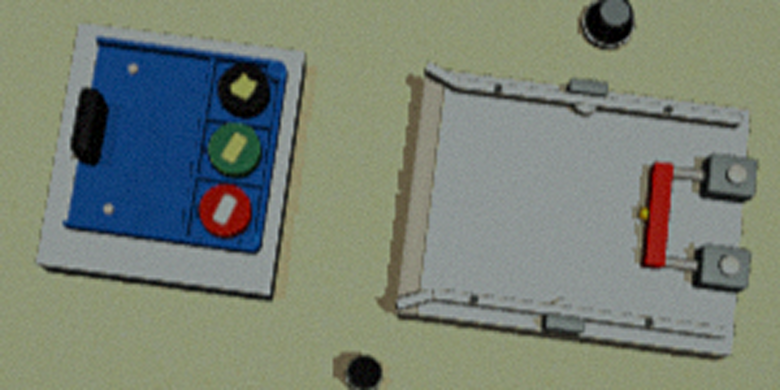

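```bash
cat > m.py <<'E'
from h import *
def hs(c):
    hsv=cv2.cvtColor(c["frame"],cv2.COLOR_RGB2HSV); return [hsv[...,i].astype(int) for i in range(3)]
def rect(W,m,name,quiet=0):
    m=cv2.morphologyEx(m.astype(np.uint8),cv2.MORPH_OPEN,np.ones((3,3)),borderValue=0)>0
    m&=np.isfinite(W[...,2]); n,l,s,_=cv2.connectedComponentsWithStats(m.astype(np.uint8)); m=l==1+s[1:,4].argmax()
    p=W[m]*1000; r=cv2.minAreaRect(p[:,:2].astype(np.float32))
    print(name,m.sum(),"c",np.round(r[0],1),"size",np.round(r[1],1),"ang",round(r[2],2),"z",np.round(np.percentile(p[:,2],[5,50,95]),1)); return p
E
python3 - <<'E'
from m import *
c=dict(np.load("top0.npz")); W=cloud(c); z=W[...,2]; H,S,V=hs(c)
dk=box(c,292,155,450,285);st=box(c,155,140,280,262)
white=(S<60)
blue=(H>95)&(H<125)&(S>120)
rect(W,st&blue&(z>.03),"tray")
rect(W,st&(z>.03),"stand")
D=rect(W,dk&(z>.033)&(z<.07),"dock")
# fence lines: in rough dock frame
a=np.radians(-97.2); ex=np.array([np.cos(a),np.sin(a)]); ey=np.array([-ex[1],ex[0]])
m=dk&np.isfinite(z)&(z>.03); p=W[m]*1000; X=p[:,:2]@ex; Y=p[:,:2]@ey; Z=p[:,2]
print("ext",np.percentile(X,[.2,99.8]),np.percentile(Y,[.2,99.8]),"floor",np.median(Z))
print("yhist of high");hi=(Z>48)&(Z<60)
print([ (b,int(((Y[hi]>b)&(Y[hi]<b+2)).sum())) for b in range(int(Y.min()),int(Y.max()),2) if ((Y[hi]>b)&(Y[hi]<b+2)).sum()>5])
for s in (1,-1):
    yc=(np.median(Y)); k=hi&(s*(Y-yc)>50)&(X>X.min()+40)
    f=cv2.fitLine(np.c_[X[k],Y[k]].astype(np.float32),cv2.DIST_HUBER,0,.01,.01).ravel(); print("fence",s,f, "ang",-97.2+np.degrees(f[1]/f[0]),Z[k].mean())
# floor vs x profile (ramp)
k=abs(Y-np.median(Y))<30
for x in np.arange(X.min(),X.min()+24,3): print(round(x,1),np.median(Z[k&(X>=x)&(X<x+3)]).round(1),end="; ")
red=((H<8)|(H>172))&(S>140)&(V>90)
b=box(c,380,190,430,255)&red&(z>.045)&np.isfinite(z); q=W[b][:,:2]*1000; print("\nbar X",np.percentile(q@ex,[3,50,97]),"Y",np.percentile(q@ey,[1,99]),W[b][:,2].mean())
E
```

```text
tray 4211 c [568.9 156.9] size [120.2 119.8] ang 82.16 z [44.6 47.4 58.2]
stand 8518 c [565.  161.2] size [145.4 157.1] ang 82.59 z [40.  46.6 65.9]
dock 12321 c [532.1 -88.6] size [206.2 157. ] ang 82.62 z [38.6 41.9 60.6]
ext [-87.90683605 123.27900236] [427.9194868  616.31979837] floor 41.93501369267739
yhist of high
[(420, 7), (422, 6), (460, 19), (462, 26), (464, 25), (466, 27), (468, 66), (470, 172), (472, 152), (474, 128), (476, 18), (478, 7), (498, 24), (506, 28), (508, 28), (510, 24), (512, 20), (514, 14), (516, 7), (518, 11), (520, 12), (522, 8), (524, 8), (526, 6), (528, 7), (530, 12), (532, 9), (534, 7), (536, 14), (538, 11), (540, 9), (542, 11), (544, 6), (546, 7), (548, 8), (550, 10), (552, 6), (554, 36), (556, 10), (558, 12), (560, 10), (562, 15), (564, 30), (566, 23), (568, 21), (598, 11), (600, 93), (602, 182), (604, 152), (606, 118), (608, 35), (610, 21), (612, 24), (614, 20)]
fence 1 [ 9.9996924e-01 -7.8407079e-03  3.0633755e+01  6.0415747e+02] ang -97.649254 55.02629515152415
fence -1 [ 9.9999940e-01 -1.1183205e-03  3.0395887e+01  4.7206461e+02] ang -97.26407 55.228087284538574
-93.3 nan; -90.3 nan; -87.3 nan; -84.3 nan; -81.3 36.4; -78.3 37.6; -75.3 38.9; -72.3 40.5; 
bar X [63.61308926 69.16556788 74.4791104 ] Y [507.03670185 568.04040017] 0.059358333753282304
  return _methods._mean(a, axis=axis, dtype=dtype,
  ret = ret.dtype.type(ret / rcount)
```

```bash
cat > st.py <<'E'
# tool pose in dock frame (mm; O at gap edge), remaining turn in tool axes, force in dock axes
import numpy as np; from scipy.spatial.transform import Rotation as R
from workcell import readout
A=np.radians(-97.4); E=np.array([[np.cos(A),np.sin(A),0],[-np.sin(A),np.cos(A),0],[0,0,1]]); O=np.array([545.3,13.0,0])
def state():
    s=readout.observe(); q=R.from_quat(s["orientation"])
    want=R.from_matrix(np.c_[E[1],E[0],[0,0,-1]])
    print("t %.2f"%s["t"],"dock xyz",np.round(E@(s["ee_pos"]*1000-O),1),"turn left",np.round((q.inv()*want).as_rotvec(),4),"F",np.round(E@s["contact_force"],1),"M",np.round(E@s["wrist_torque"],2),"grip",round(s["grip_width"],3),np.round(s["grip_force"],1))
if __name__=="__main__": state()
E
sed -i '1i import sys' st.py; sed -i '/^E = /d' st.py
python3 - <<'E'
from m import *; from st import *
c=dict(np.load("top0.npz")); W=cloud(c); z=W[...,2]; H,S,V=hs(c)
m=box(c,160,160,205,215)&np.isfinite(z)&(z>.07)
p=(W[m]*1000-O)@E.T; print("handle",m.sum(),np.percentile(p,[3,50,97],0).round(1))
T=box(c,155,140,280,262)
b=T&(H>95)&(H<125)&(S>120)&(z>.03)
p=(W[b]*1000-O)@E.T; print("tray",np.percentile(p,[.5,99.5],0).round(1))
state()
E
sed -i 's/^E=//' /dev/null
python3 -m handwheel '[[[1,0.05,0,0,0,0,0.143],[1,0.05,-0.02,0,0,0,0.143],[1,0.05,-0.03,0,0,0,0.142],[1,0.04,-0.045,0,0,0,0],[1,0.02,-0.055,0,0,0,0],[1,0,-0.06,0,0,0,0],[1,0,-0.06,0,0,0,0],[1,0,-0.06,0,0,0,0]]]'; python3 st.py
```

```text
handle 250 [[-202.9  -14.1   71.9]
 [-195.9    3.8   86. ]
 [-191.4   23.2   89.3]]
tray [[-204.6  -54.6   43.1]
 [ -85.9   63.7   66.9]]
t 0.10 dock xyz [ 697.9 -261.6  221.6] turn left [-0.0017  0.0005  0.424 ] F [-0.5  0.9  0.3] M [-0.01  0.02  0.03] grip 0.999 0.0
t: 1.1
ee_pos: [0.4367, -0.3018, 0.2223]
orientation: [0.998, -0.066, -0.0, -0.0]
contact_force: [0.7, -0.2, 1.1]
grip_width: 1.001
grip_force: 0.0
t 1.10 dock xyz [326.2 -67.1 222.3] turn left [-0.0002  0.0003 -0.0039] F [0.1 0.7 1.1] M [ 0.02  0.05 -0.02] grip 1.001 0.0sed: couldn't edit /dev/null: not a regular file
```

```bash
python3 -m handwheel '[[[1,0.01,-0.06,0,0,0,-0.004],[1,0.01,-0.06,0,0,0,0],[1,0.01,-0.06,0,0,0,0],[0.4,0.01,-0.06,0,0,0,0],[0.4,0.01,-0.06,0,0,0,0],[0.4,0.01,-0.06,0,0,0,0],[0.4,0.0116,-0.06,0,0,0,0],[0.4,0,-0.06,0,0,0,0],[0.4,0,-0.0437,0,0,0,0],[0.4,0,0,0,0,0,0]]]'>/dev/null; python3 st.py
```

```text
t 2.35 dock xyz [-200.1    3.2  222. ] turn left [-0.0021  0.0016  0.0074] F [-0.4 -0.3  0.8] M [-0.1   0.02 -0.02] grip 0.702 0.0
```

```bash
python3 -m handwheel '[[[0.4,0.001,0.0026,0.04,-0.002,0.0015,0.012],[0.4,0,0,0.06,0,0,0],[0.4,0,0,0.03,0,0,0],[0.4,0,0,0.02,0,0,0],[0.4,0,0,0.014,0,0,0],[0.4,0,0,0,0,0,0]]]'>/dev/null; python3 - <<'E'
from m import *; from st import state
state()
for n in("top","side"):
    c=grab(n); cv2.imwrite(f"pics/{n}1.png",c["frame"][:,:,::-1])
    if n=="side": cv2.imwrite("pics/side1c.png",cv2.resize(c["frame"][180:340,140:340,::-1],None,fx=3,fy=3))
E
```

```text
t 3.10 dock xyz [-192.     6.3   58.2] turn left [ 0.0026 -0.001  -0.0124] F [-0.7  0.6 -0.4] M [-0.05  0.02 -0.02] grip 0.7 0.0
```

View pics/side1c.png

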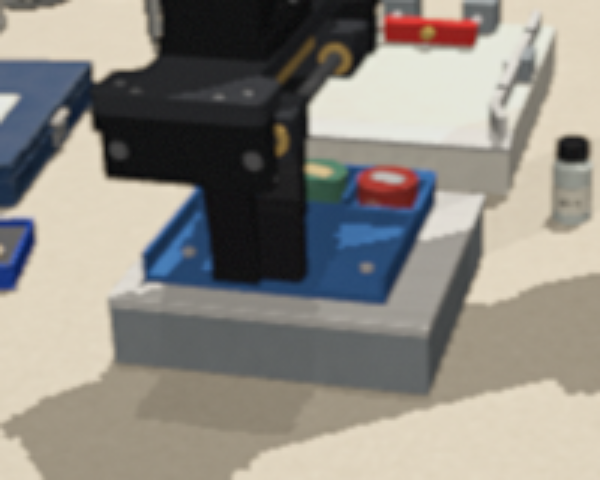

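The fingers straddle the handle from front to back, low over the tray floor. Trimming, then closing.

```bash
python3 -m handwheel '[[[0.4,-0.001,-0.0055,0.003,0.002,-0.001,-0.006],[0.4,0,0,0,0,0,0],[0.4,0,0,0,0,0,0]]]'>/dev/null; python3 st.py;  python3 -m handwheel '[[[0.1,0,0,0,0,0,0],[-0.2,0,0,0,0,0,0],[-0.5,0,0,0,0,0,0],[-0.7,0,0,0,0,0,0],[-1,0,0,0,0,0,0],[-1,0,0,0,0,0,0]]]'>/dev/null; python3 st.py
```

```text
t 3.58 dock xyz [-198.1    5.4   55.8] turn left [-0.0001 -0.001  -0.0058] F [-0.1 -0.5  0.4] M [0.   0.01 0.  ] grip 0.703 0.0
t 4.33 dock xyz [-197.5    5.3   55.5] turn left [ 0.0008 -0.0003 -0.0062] F [0.9 0.1 0.6] M [-0.06 -0.19  0.13] grip 0.135 30.0
```

```bash
python3 -m handwheel '[[[-1,-0.001,0.006,0.001,0,0,-0.002],[-1,-0.001,0.008,0,0,0,-0.002],[-1,-0.001,0.008,0,0,0,-0.002],[-1,-0.001,0.008,0,0,0,0],[-1,-0.001,0.005,0,0,0,0],[-1,0,0,0,0,0,0],[-1,0,0,0,0,0,0]]]'>/dev/null; python3 st.py; cat > tr.py <<'E'
from m import *; from st import *
state(); c=grab("top"); W=cloud(c); z=W[...,2]; H,S,V=hs(c)
D=(W*1000-O)@E.T
b=box(c,150,130,460,290)&(H>95)&(H<125)&(S>120)&(z>.03)&np.isfinite(z)
b=cv2.morphologyEx(b.astype(np.uint8),cv2.MORPH_OPEN,np.ones((3,3)))>0
p=D[b]; print("tray x",np.percentile(p[:,0],[.5,99.5]).round(1),"y",np.percentile(p[:,1],[.5,99.5]).round(1))
n,l,s,_=cv2.connectedComponentsWithStats(b.astype(np.uint8)); 
w=b&(z>.051)
for sg in (1,-1):
    k=D[w]; yc=(p[:,1].max()+p[:,1].min())/2; k=k[(sg*(k[:,1]-np.median(p[:,1]))>48)]
    if len(k)>30:
        f=cv2.fitLine(k[:,:2].astype(np.float32),cv2.DIST_HUBER,0,.01,.01).ravel(); print("wall",sg,len(k),"yaw",round(f[1]/f[0],4),"y",f[3].round(1))
fl=p[(p[:,2]<49)]; 
if len(fl)>50:
    A_=np.c_[fl[:,:2],np.ones(len(fl))]; print("floor slope",np.linalg.lstsq(A_,fl[:,2],rcond=None)[0].round(4))
import sys; 
if len(sys.argv)>1: cv2.imwrite(f"pics/{sys.argv[1]}.png",cv2.resize(c["frame"][130:290,150:460,::-1],None,fx=2.5,fy=2.5))
E
python3 tr.py b1
```

```text
t 5.20 dock xyz [-163.1    1.    55.5] turn left [-0.0009 -0.0023 -0.0002] F [-3.2  0.4  6.6] M [-0.02  0.59  0.04] grip 0.141 30.0
t 5.20 dock xyz [-163.1    1.    55.5] turn left [-0.0009 -0.0023 -0.0002] F [-3.2  0.4  6.6] M [-0.02  0.59  0.04] grip 0.141 30.0
tray x [-70.3 -35.2] y [-91.   59.9]
```

View pics/b1.png

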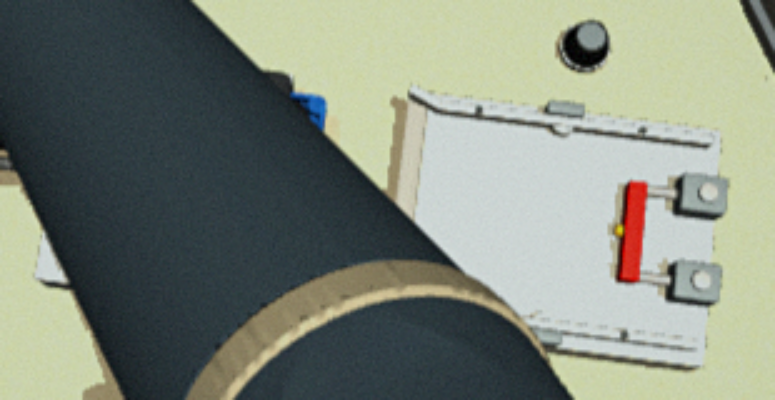

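The far front tray corner at (325,95) is at lane-consistent y≈60 mm, so the tray is centred; the arm hides the rest. Continuing over the gap.

```bash
python3 -m handwheel '[[[-1,0,0.006,0,0,0,0],[-1,0,0.006,0,0,0,0],[-1,0,0.006,0,0,0,0],[-1,0,0.006,0,0,0,0],[-1,0,0.006,0,0,0,0],[-1,0,0,0,0,0,0]]]'>/dev/null; python3 - <<'E'
from m import *; from st import *
state()
c=grab("side"); cv2.imwrite("pics/side2.png",cv2.resize(c["frame"][170:310,170:350,::-1],None,fx=4,fy=4)); print(c["t"])
E
```

```text
t 6.00 dock xyz [-133.5    0.7   55.5] turn left [-0.0016 -0.0021 -0.0002] F [-4.4 -0.4  5.9] M [-0.14  0.8  -0.02] grip 0.131 30.0
[0.5236456  0.05125813 0.91478757]
```

View pics/side2.png

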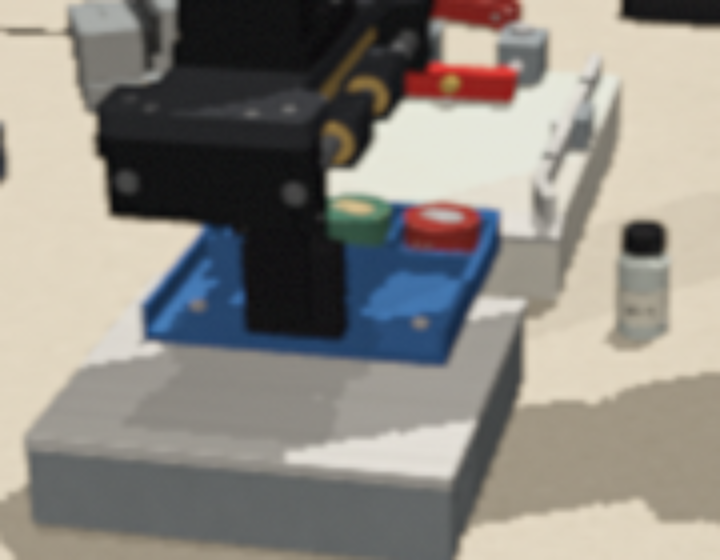

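The tray is level, nose over the gap, near wall heading between the fences. Continuing slowly.

```bash
python3 -m handwheel '[[[-1,0,0.004,0,0,0,0],[-1,0,0.004,0,0,0,0],[-1,0,0.004,0,0,0,0],[-1,0,0,0,0,0,0]]]'>/dev/null; python3 st.py; python3 - <<'E'
from m import *; from st import *
c=grab("side"); W=cloud(c); z=W[...,2]; H,S,V=hs(c); D=(W*1000-O)@E.T
b=(H>95)&(H<125)&(S>120)&(z>.03)&(abs(D[...,1])<75)&(D[...,0]>-160)&(D[...,0]<30)
p=D[b]; f=p[(p[:,2]<52)&(abs(p[:,1])<54)&(p[:,0]<-75)]; print(len(p),len(f),np.percentile(p,[1,99],0).round(1))
if len(f)>50: print(np.linalg.lstsq(np.c_[f[:,:2],np.ones(len(f))],f[:,2],rcond=None)[0].round(4))
w=p[(p[:,2]>53)&(p[:,1]<-50)]; print(len(w), np.polyfit(w[:,0],w[:,2],1) if len(w)>20 else "", np.polyfit(w[:,0],w[:,1],1) if len(w)>20 else "")
E
```

```text
t 6.55 dock xyz [-122.2    0.8   55.5] turn left [-0.0024 -0.0024  0.0001] F [-4.8  0.3  6.4] M [-0.12  1.1  -0.02] grip 0.138 30.0
1502 756 [[-131.9  -61.8   42. ]
 [ -21.6   56.    71.2]]
[ 7.00000e-03 -1.00000e-04  4.55228e+01]
81 [-1.91371812e-03  5.51259496e+01] [ 3.19551748e-02 -5.71518394e+01]
```

```bash
python3 -m handwheel '[[[-1,0,0.004,0,0,0,0],[-1,0,0.004,0,0,0,0],[-1,0,0.004,0,0,0,0],[-1,0,0,0,0,0,0]]]'>/dev/null; python3 st.py; python3 -m handwheel '[[[-1,0,0.004,0,0,0,0],[-1,0,0.004,0,0,0,0],[-1,0,0.004,0,0,0,0],[-1,0,0,0,0,0,0]]]'>/dev/null; python3 st.py
```

```text
t 7.10 dock xyz [-110.3    0.8   55.6] turn left [-0.0027 -0.0025  0.    ] F [-5.5 -0.5  6.2] M [-0.13  1.26 -0.01] grip 0.138 30.0
t 7.60 dock xyz [-98.4   0.8  55.5] turn left [-0.0027 -0.0026 -0.    ] F [-5.1  0.7  5.8] M [-0.11  1.25 -0.  ] grip 0.134 30.0
```

```bash
python3 -m handwheel '[[[-1,0,0.004,-0.0005,0,0,0],[-1,0,0.004,-0.0005,0,0,0],[-1,0,0.004,0,0,0,0],[-1,0,0.004,0,0,0,0],[-1,0,0,0,0,0,0]]]'>/dev/null; python3 st.py; python3 -m handwheel '[[[-1,0,0.005,0,0,0,0],[-1,0,0.005,0,0,0,0],[-1,0,0.005,0,0,0,0],[-1,0,0,0,0,0,0]]]'>/dev/null; python3 st.py
```

```text
t 8.22 dock xyz [-80.    0.1  55.5] turn left [ 0.001  -0.     -0.0007] F [-2.7 -0.1  3.9] M [-0.13  0.6  -0.04] grip 0.133 30.0
t 8.72 dock xyz [-64.1   0.   55.2] turn left [ 0.0022  0.0005 -0.0011] F [-0.8  0.4  0. ] M [0.11 0.06 0.01] grip 0.138 30.0
```

```bash
python3 -m handwheel '[[[-1,0,0.006,-0.0005,0.002,0,-0.001],[-1,0,0.006,0,0,0,0],[-1,0,0.006,0,0,0,0],[-1,0,0.006,0,0,0,0],[-1,0,0.006,0,0,0,0],[-1,0,0.006,0,0,0,0],[-1,0,0,0,0,0,0]]]'>/dev/null; python3 tr.py b2
```

```text
t 9.60 dock xyz [-28.3   0.1  55.7] turn left [-0.0004  0.0002 -0.0003] F [ 0.5  0.8 -3.9] M [ 0.07 -0.08 -0.04] grip 0.134 30.0
tray x [-36.2   6. ] y [-120.1  -16.7]
floor slope [ 1.40000e-03 -1.82000e-02  4.59685e+01]
```

View pics/b2.png

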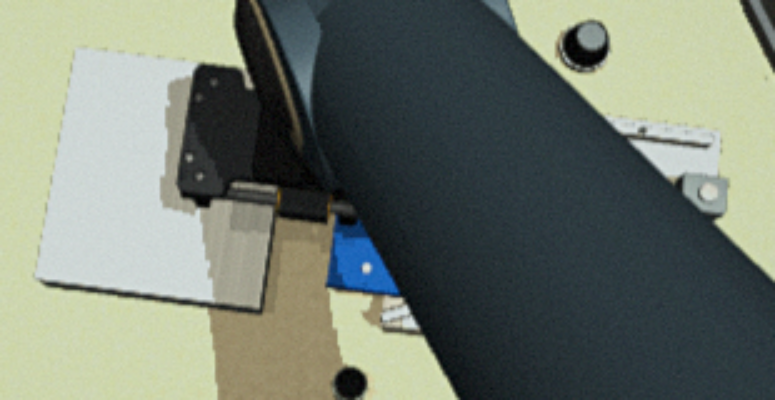

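Tray has passed the fence mouth with clearance, no lateral force. Now the rollers.

```bash
python3 -m handwheel '[[[-1,0,0.004,0,0,0,0],[-1,0,0.004,0,0,0,0],[-1,0,0.004,0,0,0,0],[-1,0,0.004,0,0,0,0],[-1,0,0.004,0,0,0,0],[-1,0,0.004,0,0,0,0]]]'>/dev/null; python3 st.py; python3 -m handwheel '[[[-1,0,0.004,0,0,0,0],[-1,0,0.004,0,0,0,0],[-1,0,0.004,0,0,0,0],[-1,0,0.004,0,0,0,0],[-1,0,0.004,0,0,0,0],[-1,0,0,0,0,0,0]]]'>/dev/null; python3 st.py
```

```text
t 10.40 dock xyz [-9.8  0.1 56.4] turn left [-0.0071 -0.0014  0.0029] F [-10.4  -1.7  -0.4] M [-0.41  2.33 -0.07] grip 0.136 30.0
t 11.15 dock xyz [12.   0.1 56.2] turn left [-0.0046 -0.0008  0.0018] F [-4.8 -1.9 -2.2] M [-0.35  1.21 -0.11] grip 0.132 30.0
```

```bash
python3 -m handwheel '[[[-1,0,0.002,0,0,0,0],[-1,0,0.002,0,0,0,0],[-1,0,0.002,0,0,0,0],[-1,0,0.002,0,0,0,0],[-1,0,0.002,0,0,0,0],[-1,0,0,0,0,0,0]]]'>/dev/null; python3 st.py; python3 -m handwheel '[[[-1,0,0.001,0,0,0,0],[-1,0,0.001,0,0,0,0],[-1,0,0.001,0,0,0,0],[-1,0,0,0,0,0,0]]]'>/dev/null; python3 st.py
```

```text
t 11.90 dock xyz [21.5  0.1 56.2] turn left [-0.005  -0.0008  0.0023] F [-5.9 -0.6 -1.2] M [-0.28  1.38 -0.06] grip 0.134 30.0
t 12.40 dock xyz [24.4  0.1 56.2] turn left [-0.0052 -0.0008  0.0024] F [-6.7 -1.7 -1.7] M [-0.28  1.46 -0.07] grip 0.134 30.0
```

```bash
python3 -m handwheel '[[[-1,0,0.001,0.0003,0,0,0],[-1,0,0.001,0.0003,0,0,0],[-1,0,0.001,0,0,0,0],[-1,0,0.001,0,0,0,0],[-1,0,0,0,0,0,0]]]'>/dev/null; python3 st.py; python3 -m handwheel '[[[-1,0,0.001,0,0,0,0],[-1,0,0.001,0,0,0,0],[-1,0,0,0,0,0,0]]]'>/dev/null; python3 st.py
```

```text
t 13.03 dock xyz [27.7  0.3 55.9] turn left [-0.0058 -0.0012  0.0028] F [-7.9 -1.6  0.2] M [-0.43  1.57 -0.08] grip 0.135 30.0
t 13.40 dock xyz [29.7  0.3 55.9] turn left [-0.0058 -0.0013  0.0029] F [-7.4 -1.6  0.6] M [-0.41  1.61 -0.06] grip 0.137 30.0
```

```bash
python3 -m handwheel '[[[-1,0,0.001,0,0,0,0],[-1,0,0.001,0,0,0,0],[-1,0,0,0,0,0,0]]]'>/dev/null; python3 st.py; python3 -m handwheel '[[[-1,0,0.001,0,0,0,0],[-1,0,0.001,0,0,0,0],[-1,0,0,0,0,0,0]]]'>/dev/null; python3 st.py
```

```text
t 13.78 dock xyz [31.5  0.3 55.9] turn left [-0.006  -0.0013  0.003 ] F [-8.5 -1.   0.5] M [-0.41  1.65 -0.04] grip 0.131 30.0
t 14.15 dock xyz [33.2  0.3 56. ] turn left [-0.0064 -0.0014  0.0031] F [-8.7 -2.   0.5] M [-0.38  1.77 -0.1 ] grip 0.138 30.0
```

```bash
python3 -m handwheel '[[[-1,0,0.001,0,0,0,0],[-1,0,0.001,0,0,0,0],[-1,0,0,0,0,0,0]]]'>/dev/null; python3 st.py; python3 -m handwheel '[[[-1,0,0.001,0,0,0,0],[-1,0,0,0,0,0,0]]]'>/dev/null; python3 st.py
```

```text
t 14.53 dock xyz [33.2  0.3 56.1] turn left [-0.0087 -0.0018  0.0042] F [-12.3  -1.4  -0.2] M [-0.52  2.54 -0.14] grip 0.134 30.0
t 14.78 dock xyz [33.2  0.3 56.1] turn left [-0.0098 -0.002   0.0047] F [-13.5  -3.    0.8] M [-0.58  2.8  -0.19] grip 0.135 30.0
```

Stop felt at handle x=33.2 mm (bar ≈145 mm in, agreeing with the camera). Unload until the wrist force is near zero, then release.

```bash
python3 -m handwheel '[[[-1,0,-0.001,0,0,0,0],[-1,0,-0.001,0,0,0,0],[-1,0,-0.001,0,0,0,0],[-1,0,0,0,0,0,0]]]'>/dev/null; python3 st.py; python3 -m handwheel '[[[-1,0,-0.001,0,0,0,0],[-1,0,-0.0005,0,0,0,0],[-1,0,0,0,0,0,0]]]'>/dev/null; python3 st.py
```

```text
t 15.28 dock xyz [33.2  0.3 56. ] turn left [-0.0063 -0.0014  0.0032] F [-9.  -1.4  1.3] M [-0.41  1.76 -0.08] grip 0.131 30.0
t 15.65 dock xyz [33.2  0.3 55.9] turn left [-0.0046 -0.0011  0.0024] F [-5.3 -2.1  0.5] M [-0.35  1.21 -0.06] grip 0.139 30.0
```

```bash
python3 -m handwheel '[[[-1,0,-0.001,0,0,0,0],[-1,0,-0.0005,0,0,0,0],[-1,0,0,0,0,0,0]]]'>/dev/null; python3 st.py; python3 -m handwheel '[[[-0.5,0,0,0,0,0,0],[-0.2,0,0,0,0,0,0],[0.2,0,0,0,0,0,0],[0.2,0,0,0,0,0,0],[0.2,0,0,0,0,0,0]]]'>/dev/null; python3 st.py
```

```text
t 16.02 dock xyz [33.1  0.4 55.6] turn left [-0.0029 -0.0008  0.0016] F [-5.7 -2.1  1.5] M [-0.36  1.05 -0.05] grip 0.137 30.0
t 16.65 dock xyz [34.3  0.4 55.2] turn left [-0.0018 -0.0006  0.0008] F [-0.2 -0.2 -0.2] M [-0.02  0.09  0.02] grip 0.568 0.0
```

```bash
python3 -m handwheel '[[[0.2,0,0,-0.01,0,0,0],[0.2,0,0,-0.02,0,0,0],[0.2,0,0,-0.04,0,0,0],[0.2,0,0,-0.05,0,0,0],[0.2,0,-0.04,-0.03,0,0,0],[0.2,0,-0.06,0,0,0,0],[0.2,0,-0.06,0,0,0,0],[0.2,0,-0.06,0,0,0,0],[0.2,0,-0.06,0,0,0,0],[0.2,0,-0.06,0,0,0,0]]]'>/dev/null; python3 tr.py b3
```

```text
t 17.90 dock xyz [-307.4   -0.   206.8] turn left [-0.0022 -0.0016  0.0007] F [ 0.8  1.3 -0.1] M [ 0.01 -0.01 -0.05] grip 0.599 0.0
tray x [ 25.2 143.7] y [-59.9  59.8]
wall 1 264 yaw -0.0149 y 57.1
wall -1 247 yaw 0.0216 y -58.0
floor slope [9.00000e-04 1.00000e-03 4.64061e+01]
```

View pics/b3.png

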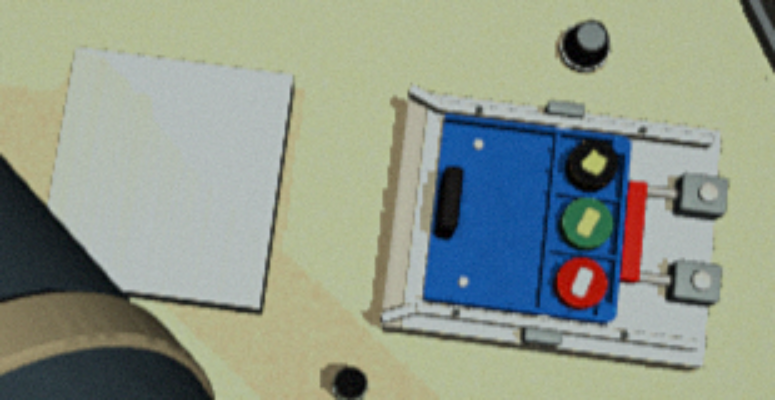

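```bash
python3 - <<'E'
from m import *; from st import *
c=grab("top"); f=210/np.tan(np.radians(c["vfov"])/2)
for y in (-25,-12,0,12,25):
    out=[]
    for x in np.arange(138,152,1.0):
        X=(E.T@np.array([x,y,56])+O)/1000; q=c["R"]@X+c["t"]; uv=np.array([[[q[0]/q[2]*f+c["cx"],q[1]/q[2]*f+c["cy"]]]],np.float32)
        out.append(tuple(int(v) for v in cv2.remap(c["frame"],uv,None,cv2.INTER_LINEAR).ravel()))
    print(y,out)
E
```

```text
-25 [(11, 51, 101), (10, 34, 66), (5, 21, 42), (10, 48, 93), (17, 80, 154), (19, 86, 166), (44, 63, 123), (85, 31, 59), (151, 34, 32), (186, 37, 20), (189, 39, 23), (184, 37, 24), (182, 37, 27), (184, 40, 31)]
-12 [(13, 48, 89), (18, 38, 63), (7, 29, 58), (6, 41, 82), (16, 79, 145), (26, 87, 162), (54, 77, 147), (125, 35, 73), (165, 25, 35), (186, 35, 20), (187, 38, 23), (186, 38, 25), (184, 37, 28), (181, 32, 22)]
0 [(20, 52, 69), (12, 31, 51), (11, 31, 59), (17, 55, 99), (17, 72, 133), (23, 81, 151), (41, 70, 129), (108, 48, 83), (187, 27, 34), (188, 31, 21), (186, 33, 17), (181, 31, 19), (182, 34, 23), (183, 35, 23)]
12 [(11, 41, 76), (6, 31, 59), (0, 20, 42), (8, 51, 101), (15, 79, 152), (17, 87, 166), (41, 61, 119), (80, 30, 59), (154, 29, 32), (188, 32, 24), (191, 38, 31), (187, 34, 25), (185, 32, 22), (184, 32, 23)]
25 [(7, 37, 72), (4, 31, 57), (9, 28, 57), (12, 43, 84), (13, 78, 148), (22, 85, 160), (48, 76, 142), (114, 37, 71), (158, 26, 33), (185, 27, 11), (182, 28, 13), (180, 27, 15), (180, 26, 14), (182, 29, 19)]
```

Blue goes straight into red with no gap along the whole bar, no brass pin showing, and the tray is flat and clear of the robot.

```bash
python3 -c "from workcell import job; print(job.sign_off())"
```

```text
the job is handed in; nothing more can be done
None
```

The tray is across the gap and seated against the red stop, released and flat, and the job is handed in; wrist push peaked at about 13.5 N, the vial and loupe look untouched in the last picture, and the judge's verdict was not shown.

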